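Turn the eccentric stop clear, then push the board carriage home

ROBOT

A 6-joint arm with a two-finger parallel gripper is mounted at the origin on the work surface. World frame = base frame: x ahead of the robot, y to its left, z up, the work surface at z = 0. Lengths are in m, angles in rad, forces in N, time in s.
With the tool pointing down it reaches from about 0.25 to 0.725 m from the base axis. Payload 4 kg.
Tool frame: the origin (TCP) lies between the finger pads; the fingertips stand 11 mm ahead of it and the grasp point (between the pads) lies 8 mm behind it (bot.tip_extent is the distance from the TCP to the fingertips, in m); z points along the fingers, y is the line along which they close (so a half turn about z gives the same grasp; the last joint's range is limited). The gripper opens to 85 mm and grips with 20 to 120 N. Pads are 22 mm wide; open, the fingers measure 114 mm over their backs; the gripper's body (76 mm by 85 mm) begins 54 mm behind the grasp point. The pads swing forward as they close: fully open they stand 13 mm farther back than shut.
Start: joints at [-1.161, 0.241, 0.005, 1.335, 0, 1.571], TCP at [0.199, -0.459, 0.242] pointing down, gripper open.
Joint ranges: [-2.72, 2.72], [-1.05, 1.87], [-1.09, 1.28], [-1.99, 2.15], [-1.42, 1.44], [-3.14, 3.14]. Speed limits (rad/s): [2.79, 2.79, 3.14, 3.14, 3.14, 3.14].

INTERFACE

Orientations are given as a unit quaternion [x, y, z, w].
In Python, from workcell import bot gives the robot as it stands. The module is installed in compiled form; this text tells all that it offers.
- The arm moves only by the tool drive_tool, never from a script. Its argument "rows" is a list of rows, each an object of numbers: "dx", "dy", "dz": the shift along the tool's x, y, z in units of 50 mm (1.0 is 50 mm); "wx", "wy", "wz": the turn, a rotation vector about the tool's x, y, z in units of 5 degrees (1.0 is 5 degrees); "hand": the finger opening in mm, from 0 to 85.4. A call has 1 to 20 rows; each row is the pose to reach, as a shift and turn from the pose commanded when the call began, along the tool's axes at that moment; what a row does not reach only later rows make up. A row lasts 1/10 s, in which the tool goes at most 50 mm and 8.59 degrees, less where a joint would pass 70% of its speed; a pose out of reach is approached as far as the arm can. A call with a gripper value outside its range is refused whole. The fingers move at their own pace and stop on an object; the grip force is fixed at half the most. Time passes only in rows, so rows that repeat a pose let the fingers close. It gives the time, the measured TCP pose, the force, the opening and the grip force at its end, in the units of the state.
- bot.get_obs(): the state, without advancing time (a new reading comes with each control period).
- bot.camera(name): name is "scene" or "side" or "wrist"; returns the picture (420x560x3 uint8, red, green, blue); there is no depth.
- bot.get_calibration(name): a dict with "vfov" (degrees; the focal length in pixels is half the picture's height over the tangent of half this angle, whatever the lens; pixels are square), "cx", "cy" (the principal point, pixels), "origin" and "rotation" of the camera in the world; the wrist camera has in their place "mount" (4x4, takes a point from camera to tool coordinates, whose origin is the TCP and whose axes are the flange's). Camera axes: x right, y up, looking along -z (the intrinsics and any distortion apply to the point x, -y, -z); pixel columns grow to the right and rows downward; lengths in m; the calibration is good to about 2 mm. A picture is of the moment at which its call begins: read the wrist's pose just before it. get_calibration takes no time and is no camera call.
- bot.job_done(): hands the job in; it is judged then, once.
Trained networks look in the newest picture that a camera, given by its name, has taken for a name from the list of things; names that differ only in an ending like _2 or _b are one class to them, and where a whole thing is asked for, a point or a joint stands for the part that bears it (a point fixed in the world has none). Each returns a list of dicts, best first, with "score" (0 to 1); they miss things now and then, are a little off and sometimes report something else, mostly with a low value. They report only what shows in the picture. A call takes as long as a camera call. They do not tell look-alikes from the thing itself.
- bot.look_for(camera, thing): "extent" ([centre column, centre row, width, height] in pixels, round what is visible of it).
- bot.outline_of(camera, thing): "region" (420x560 bool, what is visible of it) and "extent" ([centre column, centre row, width, height] in pixels, round what is visible of it).
The state is a dict: "clock": time; "joint_pos": joint angles; "joint_vel": joint speeds; "tau": joint torques, N m; "eef_pos": TCP position; "tool_rot": TCP orientation; "ft_force": force on the tool from outside, world axes, zero at the start; "ft_torque": the same for the moment, N m; "grip_width": finger opening in m; "grasp_force": force on a finger pad.
Only numpy, scipy, OpenCV 4.12 (cv2) and the standard library are available. Lean on these libraries where they do the work, as an engineer would, in place of code of your own. Each camera call takes 0.05 s, during which the arm holds its last target. There are 200 camera calls.

TASK

On the programming dock, push the lever post with your fingertips to turn the round cam until its low side squarely faces the carriage's steel bar, that is, its lever points straight away from the bar. Only then push the upright plate at the back of the carriage so that the carriage slides forward, fully home under the contact bridge. Do it all by pushing, without taking hold of anything: leave the circuit board lying in its tray and the mouse, battery holder and screwdriver where they are, and finish clear of everything.

Things in the scene. Friction and masses are not known exactly. Their poses are not given: they have to be found in the camera images.
- dock: Fixed plywood base plate, 220 x 220 x 12 mm, bolted down. Origin on the table surface: the plate spans x -120 to +100 mm, y -110 to +110 mm. Axes: +x is forward, the way the carriage slides (away from the robot, give or take the dock's yaw), +y left, z up. Carriage on the left half (y +55 mm), cam on the right half (y -60 mm).
- bridge (a point): Centre of the top of the fixed grey contact bridge that spans the carriage's path: 30 mm along x, 74 mm along y, top 50 mm above the table, underside 38 mm (tray and board pass below it).
- carriage (a joint): Travel of the carriage along the dock's +x, m: 0 = back (start), 0.030 = fully home at its end stop. Stays where it is left; about 3 N of friction, no spring. The carriage is a black plastic plate 100 x 54 mm with the board's tray, an upright push plate at its rear end and a steel bar that reaches to the right (bar).
- bar (a point): Middle of the part of the carriage's steel bar (follower) that faces the cam: on its flat front face, at its top edge, 28 mm above the table. The bar is 12 mm thick and 112 mm long across the dock. It runs into the cam after about 17 - 14 cos(cam angle) mm of carriage travel, so the carriage gets home only with the cam near its low point.
- push_plate (a point): Middle of the top edge of the rear face of the carriage's upright aluminium push plate, 68 mm above the table. The plate is 44 mm wide (across the dock), 6 mm thick and stands up from 13 to 68 mm above the table, free behind (base plate below it 12 mm high). Axes as the dock's. Push on this face towards the dock's +x.
- nest (a point): Centre of the tray floor on the carriage, 22 mm above the table; moves with the carriage; axes as the dock's. Tray rim 5 mm high.
- cam (a joint): Angle of the cam about its vertical pivot, rad, counterclockwise from above positive. 0 = lever and high point towards the bar (dock -x); +3.14 or -3.14 (either way round) = lever points to the dock's +x and the low point faces the bar. Stops at +3.45 and -3.45. Stays where it is left; friction about 0.12 N m, so 2 N at the post.
- cam_pivot (a point): Axis of the cam's pivot, at the top of the lever, 41 mm above the table; fixed. The cam is a steel disc 60 mm across, 14 mm thick, pivoted 14 mm off centre: its edge lies 44 mm from the pivot on the lever's side (high point), 16 mm on the opposite side (low point). The dark lever on top, 14 mm wide, 33 to 41 mm above the table, runs out over the high point.
- cam_post (a point): Centre of the top of the black upright post at the lever's outer end: 16 mm diameter, from 41 to 95 mm above the table, 58 mm from the pivot axis. Push it sideways to turn the cam.
- board: Small circuit board in a white plastic shell, 60 x 40 x 10 mm, 50 g, lying loose in the carriage's tray with 1.5 mm play; origin at the centre of its underside. It rides along with the carriage and must stay in the tray.
- mouse: Black computer mouse, about 112 x 60 x 36 mm, loose on the table to the right of the dock; origin at the centre of its underside. Leave alone.
- battery_holder: Black open battery holder with three AA cells, 68 x 58 x 19 mm, loose on the table to the left of the dock; origin at the centre of its underside. Leave alone.
- screwdriver: Screwdriver, 170 mm long, lying loose on the table to the left beyond the battery holder; origin below the middle of its length. Leave alone.
Not all that is in view belongs to the job. There is more than one size of the board; the one meant has the size given above.

How it is judged:
On the way, in this order (a step that is already met when the one before it is completed fails the run):
1. the cam stands at its low point (within 0.4 rad) with the carriage still back ((value of joint cam above 2.74 rad or value of joint cam below -2.74 rad) and value of joint carriage below 0.006 m), for 0.2 s.
2. the carriage is pushed fully home ((value of joint cam above 2.74 rad or value of joint cam below -2.74 rad) and value of joint carriage above 0.0275 m), for 0.2 s.
At the end, for the whole second after the job is handed in: The cam is within 0.4 rad of its low point, at rest; the carriage is within 2.5 mm of its end stop; the board lies in the tray (within 6 mm of its centre) at rest; mouse, battery holder and screwdriver are within 20 mm of where they were (all of step 2 and distance between board and nest below 0.006 m and linear speed of board below 0.02 m/s and velocity of joint cam between -0.05 and 0.05 rad/s and distance of each of mouse, battery_holder, screwdriver from where it was at the start of the episode below 0.02 m); the robot touches nothing.
It fails at once if the carriage is pushed forward (over 6 mm) while the cam is not at its low point (value of joint cam between -2.6 and 2.6 rad and value of joint carriage above 0.006 m).
It fails at once if the board is lifted or knocked out of its tray (over 8 mm) (distance between board and nest above 0.008 m).
It fails at once if the lever post is taken between the fingers (horizontal distance between the grasp point and cam_post below 0.009 m and contact force between the fingers and cam above 0.5 N).
It fails at once if the push plate is taken between the fingers ((x of the grasp point in the frame of push_plate between -0.002 and 0.008 m and z of the grasp point in the frame of push_plate below 0 m) and contact force between the fingers and carriage above 0.5 N).
It fails at once if the mouse, battery holder or screwdriver is moved over 20 mm or lifted (distance of any of mouse, battery_holder, screwdriver from where it was at the start of the episode above 0.02 m).
It also fails if it takes over 58 s, if anything falls off the work surface, if the arm or the gripper's body presses on something with over 40 N, if the wrist force passes 120 N, or if a joint passes its speed limit or range.

## Working session

There is one attempt and no reset: what is moved stays moved. The work goes in short steps, Python scripts to look and compute and a tool call to move; the robot and the scene stay as the last step left them, time stands still between calls to the robot, and variables do not carry over. Pictures are saved under pics/ and viewed, at most 10 in all, crops included, and the job is handed in when it is done.

Besides the shell and the picture viewer there is one more tool, called after ">>>" as name([rows], argument=value, ...), one row to a line, values as JSON. drive_tool: Moves the arm, as the interface text tells. Its arguments: {"type":"object","properties":{"rows":{"type":"array","items":{"type":"object","properties":{"dx":{"type":"number"},"dy":{"type":"number"},"dz":{"type":"number"},"wx":{"type":"number"},"wy":{"type":"number"},"wz":{"type":"number"},"hand":{"type":"number"}}}}},"required":["rows"]}

```bash
mkdir -p pics; cat > h.py <<'E'
import numpy as np, cv2
from workcell import bot
def cal(n): return bot.get_calibration(n)
def snap(n,f):
    im=bot.camera(n); cv2.imwrite('pics/'+f,cv2.cvtColor(im,cv2.COLOR_RGB2BGR)); return im
def ray(n,u,v):
    c=cal(n); f=210/np.tan(np.radians(c['vfov'])/2)
    d=np.array([(u-c['cx'])/f,-(v-c['cy'])/f,-1.])
    return np.array(c['origin']),np.array(c['rotation'])@d
def atz(n,u,v,z):
    o,d=ray(n,u,v); return o+d*(z-o[2])/d[2]
def proj(n,p):
    c=cal(n); f=210/np.tan(np.radians(c['vfov'])/2)
    q=np.array(c['rotation']).T@(np.array(p)-np.array(c['origin']))
    return c['cx']-f*q[0]/q[2], c['cy']+f*q[1]/q[2]
E
python3 - <<'E'
from h import *
for n in ['scene','side']:
    snap(n,n+'0.png'); print({k:np.round(v,3).tolist() if not isinstance(v,str) else v for k,v in cal(n).items()})
    for t in ['dock','cam','cam_post','push_plate','board','carriage','mouse','battery_holder','bar']:
        try: print(n,t,[(round(r['score'],2),np.round(r['extent']).tolist()) for r in bot.look_for(n,t)][:3])
        except Exception as e: print(t,e)
print(cal('wrist')); print(bot.get_obs()['clock'],bot.get_obs()['tool_rot'],bot.tip_extent)
E
```

```text
{'vfov': 52.633, 'cx': 278.775, 'cy': 203.653, 'origin': [0.902, -0.316, 0.916], 'rotation': [0.257, 0.114, 0.371, 0.885]}
scene dock [(0.64, [280.0, 225.0, 45.0, 75.0])]
scene cam [(0.8, [275.0, 268.0, 34.0, 26.0])]
scene cam_post [(0.91, [277.0, 268.0, 35.0, 30.0]), (0.69, [330.0, 192.0, 38.0, 31.0])]
scene push_plate [(0.59, [280.0, 225.0, 44.0, 76.0])]
scene board [(0.84, [242.0, 170.0, 24.0, 28.0]), (0.81, [286.0, 214.0, 31.0, 28.0]), (0.64, [282.0, 156.0, 15.0, 16.0])]
scene carriage [(0.66, [280.0, 224.0, 46.0, 70.0])]
scene mouse [(0.93, [230.0, 325.0, 45.0, 43.0])]
scene battery_holder [(0.67, [330.0, 193.0, 31.0, 30.0])]
scene bar [(0.58, [281.0, 225.0, 47.0, 73.0])]
{'vfov': 56.269, 'cx': 269.193, 'cy': 205.675, 'origin': [0.14, 0.638, 0.625], 'rotation': [-0.125, 0.424, 0.859, -0.259]}
side dock [(0.95, [265.0, 211.0, 109.0, 95.0]), (0.64, [221.0, 267.0, 41.0, 38.0])]
side cam [(0.83, [263.0, 182.0, 27.0, 44.0])]
side cam_post [(0.9, [260.0, 183.0, 26.0, 40.0])]
side push_plate [(0.69, [274.0, 220.0, 45.0, 46.0]), (0.61, [262.0, 181.0, 25.0, 40.0]), (0.54, [264.0, 212.0, 
[... 179 characters left out ...]
3.0]), (0.26, [194.0, 311.0, 97.0, 25.0])]
side mouse [(0.91, [291.0, 170.0, 27.0, 28.0])]
side battery_holder [(0.76, [221.0, 267.0, 45.0, 39.0])]
side bar [(0.98, [273.0, 220.0, 50.0, 48.0])]
{'vfov': 59.93834127125114, 'cx': 284.34272326900543, 'cy': 211.04264689710266, 'mount': array([[ 3.40341558e-04,  9.50538933e-01,  3.10605251e-01,
         7.89668134e-02],
       [ 9.99999942e-01, -3.22489728e-04, -1.08827833e-04,
        -5.73881811e-04],
       [-3.27808988e-06,  3.10605270e-01, -9.50538987e-01,
        -1.31287466e-01],
       [ 0.00000000e+00,  0.00000000e+00,  0.00000000e+00,
         1.00000000e+00]])}
1.0 [ 9.79082978e-01  2.03461352e-01 -8.86002727e-06 -1.00998054e-05] 0.011
```

View pics/scene0.png

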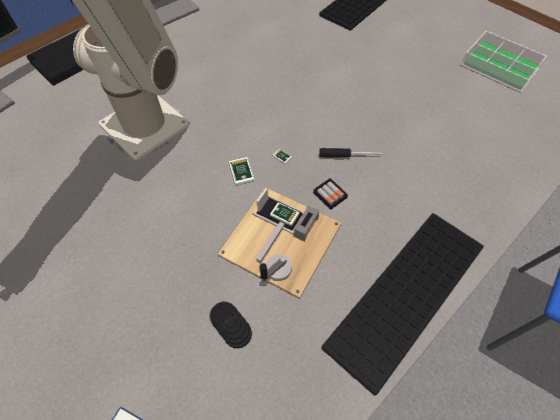

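View pics/side0.png

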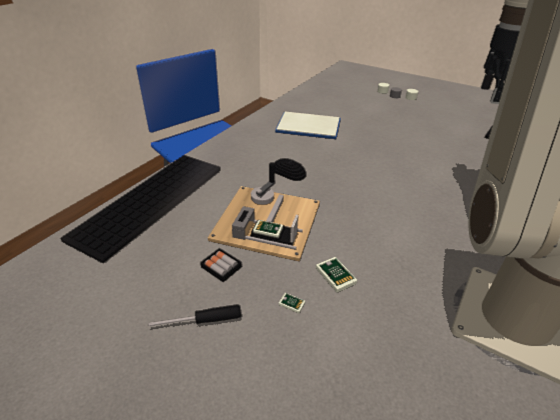

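The scene picture shows one dock with corners near (220,253), (265,190), (340,226) and (300,295). The post top is about (264,266) and the cam disc (281,267). The push plate is about (263,203) and the bridge (306,221). Three boards could be confused: (286,214) in the tray is the one meant, and (242,170) and (282,156) are loose on the table, so I ignore those. The mouse at (230,325) is another dark shape near the post. Next I compute the dock pose and check it in a close crop.

```bash
cat >> h.py <<'E'
from scipy.spatial.transform import Rotation as R
_c=bot.get_calibration
def cal(n):
    c=dict(_c(n))
    if n=='wrist':
        o=bot.get_obs(); T=np.eye(4); T[:3,:3]=R.from_quat(o['tool_rot']).as_matrix(); T[:3,3]=o['eef_pos']
        M=T@np.array(c['mount']); c['origin']=M[:3,3]; c['rotation']=M[:3,:3]
    elif np.size(c['rotation'])==4: c['rotation']=R.from_quat(c['rotation']).as_matrix()
    return c
def wood(im):
    h=cv2.cvtColor(im,cv2.COLOR_RGB2HSV); m=cv2.inRange(h,(10,60,120),(28,200,255))
    cs,_=cv2.findContours(cv2.morphologyEx(m,cv2.MORPH_CLOSE,np.ones((3,3))),cv2.RETR_EXTERNAL,cv2.CHAIN_APPROX_NONE)
    return max(cs,key=cv2.contourArea)
E
python3 - <<'E'
from h import *
print({k:v for k,v in _c('scene').items() if k not in('origin','rotation')})
for n in ['scene','side']:
    im=cv2.cvtColor(cv2.imread(f'pics/{n}0.png'),cv2.COLOR_BGR2RGB)
    hull=cv2.convexHull(wood(im)); ap=cv2.approxPolyDP(hull,6,True)[:,0]
    print(n,ap.tolist()); P=np.array([atz(n,*p,0.012) for p in ap]); print(P.round(3).tolist(), np.linalg.norm(P-np.roll(P,-1,0),axis=1).round(3), P.mean(0))
for t,u,v,z in [('post',264,265,.095),('pivot?',281,267,.033)]: print(t,atz('scene',u,v,z))
im=cv2.imread('pics/scene0.png')[175:310,205:355]; a=cv2.resize(im,None,fx=2.6,fy=2.6,interpolation=2)
im=cv2.imread('pics/side0.png')[150:265,200:330]; b=cv2.resize(im,(400,a.shape[0]),interpolation=2)
cv2.imwrite('pics/crop0.png',np.hstack([a,b]))
E
```

```text
Traceback (most recent call last):
NameError: name '_c' is not defined
```

```bash
python3 - <<'E'
from h import *
print({k:v for k,v in bot.get_calibration('scene').items() if k not in('origin','rotation')})
for n in ['scene','side']:
    im=cv2.cvtColor(cv2.imread(f'pics/{n}0.png'),cv2.COLOR_BGR2RGB)
    hull=cv2.convexHull(wood(im)); ap=cv2.approxPolyDP(hull,6,True)[:,0]
    print(n,ap.tolist()); P=np.array([atz(n,*p,0.012) for p in ap]); print(P.round(3).tolist(), np.linalg.norm(P-np.roll(P,-1,0),axis=1).round(3), P.mean(0))
for t,u,v,z in [('post',264,265,.095),('pivot?',281,267,.033)]: print(t,atz('scene',u,v,z))
im=cv2.imread('pics/scene0.png')[175:310,205:355]; a=cv2.resize(im,None,fx=2.6,fy=2.6,interpolation=2)
im=cv2.imread('pics/side0.png')[150:265,200:330]; b=cv2.resize(im,(400,a.shape[0]),interpolation=2)
cv2.imwrite('pics/crop0.png',np.hstack([a,b]))
E
```

```text
{'vfov': 52.63250087105537, 'cx': 278.775367194929, 'cy': 203.65330265225606}
scene [[340, 222], [299, 297], [218, 254], [264, 188]]
[[0.624, 0.151, 0.012], [0.687, -0.058, 0.012], [0.479, -0.119, 0.012], [0.418, 0.088, 0.012]] [0.219 0.216 0.215 0.215] [0.55196372 0.01545289 0.012     ]
side [[207, 237], [240, 186], [319, 201], [299, 258]]
[[0.63, 0.152, 0.012], [0.691, -0.057, 0.012], [0.479, -0.117, 0.012], [0.419, 0.092, 0.012]] [0.217 0.22  0.217 0.219] [0.55470626 0.01750039 0.012     ]
post [ 0.60593366 -0.08418232  0.095     ]
pivot? [ 0.61414446 -0.04278638  0.033     ]
```

View pics/crop0.png

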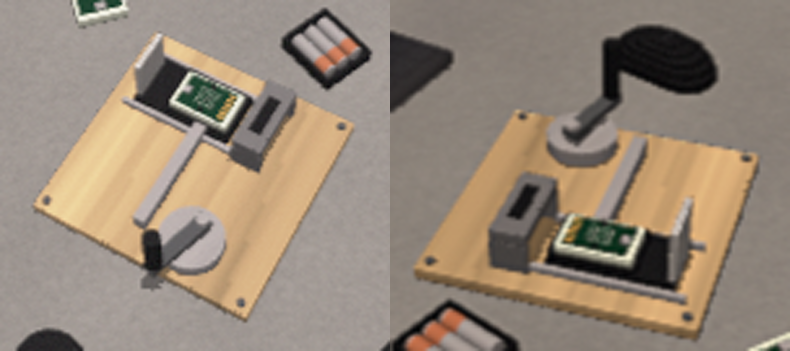

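The crop confirms it: post top near scene (263,265), lever pointing to the dock's -y and a little -x (cam about +60°), bar between it and the carriage. The cam must turn counterclockwise about 120°. I move above the dock, closing the fingers and aligning the tool with the dock (yaw about 16.4°).

>>> drive_tool([
  {"dx": 11.7, "dy": -5, "dz": -1.2, "wz": 1.42, "hand": 0},
  {"dx": 11.7, "dy": -5, "dz": -1.2, "wz": 1.42, "hand": 0},
  {"dx": 11.7, "dy": -5, "dz": -1.2, "wz": 1.42, "hand": 0},
  {"dx": 11.7, "dy": -5, "dz": -1.2, "wz": 1.42, "hand": 0},
  {"dx": 11.7, "dy": -5, "dz": -1.2, "wz": 1.42, "hand": 0},
  {"dx": 11.7, "dy": -5, "dz": -1.2, "wz": 1.42, "hand": 0},
  {"dx": 11.7, "dy": -5, "dz": -1.2, "wz": 1.42, "hand": 0},
  {"dx": 11.7, "dy": -5, "dz": -1.2, "wz": 1.42, "hand": 0},
  {"dx": 11.7, "dy": -5, "dz": -1.2, "wz": 1.42, "hand": 0},
  {"dx": 11.7, "dy": -5, "dz": -1.2, "wz": 1.42, "hand": 0},
  {"dx": 11.7, "dy": -5, "dz": -1.2, "wz": 1.42, "hand": 0},
  {"dx": 11.7, "dy": -5, "dz": -1.2, "wz": 1.42, "hand": 0},
  {"dx": 11.7, "dy": -5, "dz": -1.2, "wz": 1.42, "hand": 0},
  {"dx": 11.7, "dy": -5, "dz": -1.2, "wz": 1.42, "hand": 0},
  {"dx": 11.7, "dy": -5, "dz": -1.2, "wz": 1.42, "hand": 0},
  {"dx": 11.7, "dy": -5, "dz": -1.2, "wz": 1.42, "hand": 0},
  {"dx": 11.7, "dy": -5, "dz": -1.2, "wz": 1.42, "hand": 0},
  {"dx": 11.7, "dy": -5, "dz": -1.2, "wz": 1.42, "hand": 0},
])

```text
invalid input at $.rows[0]: expected keys dx, dy, dz, wx, wy, wz, hand
```

```bash
python3 - <<'E'
from h import *
o=bot.get_obs(); Rm=R.from_quat(o['tool_rot']).as_matrix(); print(o['clock'],o['eef_pos'],np.degrees(np.arctan2(Rm[1,0],Rm[0,0])),o['grip_width'],o['ft_force'])
im=snap('wrist','w1.png')
ap=cv2.approxPolyDP(cv2.convexHull(wood(im)),10,True)[:,0]
print(ap.tolist()); print(np.array([atz('wrist',*p,.012) for p in ap]).round(4).tolist())
for t in ['cam','cam_post','push_plate','board']: print(t,[(round(r['score'],2),np.round(r['extent']).tolist()) for r in bot.look_for('wrist',t)][:3])
E
```

```text
1.0 [ 0.19920522 -0.45858921  0.24230549] 23.47888574701838 0.08558163179078516 [-0.24412782 -0.06983133 -0.8086855 ]Traceback (most recent call last):
  File "<stdin>", line 4, in <module>
  File "h.py", line 28, in wood
    return max(cs,key=cv2.contourArea)
ValueError: max() iterable argument is empty
```

View pics/w1.png

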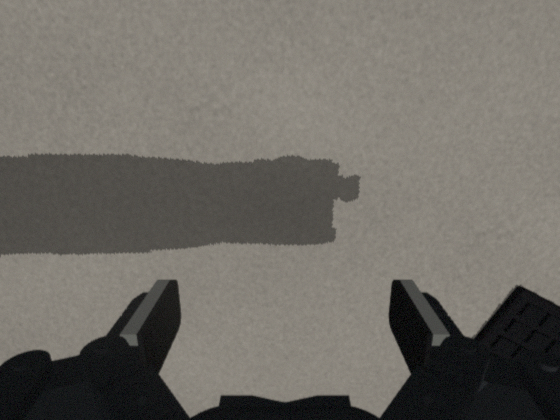

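The move was refused (all keys are needed), so the picture shows only bare table with the open fingers at the bottom. I send it again with all keys.

>>> drive_tool([
  {"dx": 11.2, "dy": -5, "dz": -1.2, "wx": 0, "wy": 0, "wz": 1.42, "hand": 0},
  {"dx": 11.2, "dy": -5, "dz": -1.2, "wx": 0, "wy": 0, "wz": 1.42, "hand": 0},
  {"dx": 11.2, "dy": -5, "dz": -1.2, "wx": 0, "wy": 0, "wz": 1.42, "hand": 0},
  {"dx": 11.2, "dy": -5, "dz": -1.2, "wx": 0, "wy": 0, "wz": 1.42, "hand": 0},
  {"dx": 11.2, "dy": -5, "dz": -1.2, "wx": 0, "wy": 0, "wz": 1.42, "hand": 0},
  {"dx": 11.2, "dy": -5, "dz": -1.2, "wx": 0, "wy": 0, "wz": 1.42, "hand": 0},
  {"dx": 11.2, "dy": -5, "dz": -1.2, "wx": 0, "wy": 0, "wz": 1.42, "hand": 0},
  {"dx": 11.2, "dy": -5, "dz": -1.2, "wx": 0, "wy": 0, "wz": 1.42, "hand": 0},
  {"dx": 11.2, "dy": -5, "dz": -1.2, "wx": 0, "wy": 0, "wz": 1.42, "hand": 0},
  {"dx": 11.2, "dy": -5, "dz": -1.2, "wx": 0, "wy": 0, "wz": 1.42, "hand": 0},
  {"dx": 11.2, "dy": -5, "dz": -1.2, "wx": 0, "wy": 0, "wz": 1.42, "hand": 0},
  {"dx": 11.2, "dy": -5, "dz": -1.2, "wx": 0, "wy": 0, "wz": 1.42, "hand": 0},
  {"dx": 11.2, "dy": -5, "dz": -1.2, "wx": 0, "wy": 0, "wz": 1.42, "hand": 0},
  {"dx": 11.2, "dy": -5, "dz": -1.2, "wx": 0, "wy": 0, "wz": 1.42, "hand": 0},
  {"dx": 11.2, "dy": -5, "dz": -1.2, "wx": 0, "wy": 0, "wz": 1.42, "hand": 0},
  {"dx": 11.2, "dy": -5, "dz": -1.2, "wx": 0, "wy": 0, "wz": 1.42, "hand": 0},
  {"dx": 11.2, "dy": -5, "dz": -1.2, "wx": 0, "wy": 0, "wz": 1.42, "hand": 0},
  {"dx": 11.2, "dy": -5, "dz": -1.2, "wx": 0, "wy": 0, "wz": 1.42, "hand": 0},
])

```text
clock: 2.85
eef_pos: [0.6127, -0.0073, 0.3028]
tool_rot: [0.99, 0.142, 0.0, 0.0]
ft_force: [-0.7, 0.7, -0.4]
grip_width: -0.0
grasp_force: 0.0
```

```bash
python3 - <<'E'
from h import *
o=bot.get_obs(); Rm=R.from_quat(o['tool_rot']).as_matrix(); print(o['clock'],o['eef_pos'],np.degrees(np.arctan2(Rm[1,0],Rm[0,0])),o['grip_width'],o['ft_force'])
im=snap('wrist','w2.png')
ap=cv2.approxPolyDP(cv2.convexHull(wood(im)),10,True)[:,0]
print(ap.tolist()); print(np.array([atz('wrist',*p,.012) for p in ap]).round(4).tolist())
for t in ['cam','cam_post','push_plate','board']: print(t,[(round(r['score'],2),np.round(r['extent']).tolist()) for r in bot.look_for('wrist',t)][:3])
E
```

```text
2.85 [ 0.61272256 -0.00728758  0.30279724] 16.283085225315848 -3.413995849283931e-05 [-0.66924299  0.69512299 -0.43406523]
[[346, 113], [336, 286], [170, 285], [152, 112]]
[[0.6865, -0.0571, 0.012], [0.4763, -0.117, 0.012], [0.4168, 0.0915, 0.012], [0.6265, 0.1517, 0.012]]
cam [(0.58, [330.0, 187.0, 80.0, 61.0])]
cam_post [(0.89, [328.0, 185.0, 78.0, 63.0])]
push_plate [(0.78, [251.0, 244.0, 139.0, 94.0]), (0.22, [204.0, 226.0, 39.0, 52.0])]
board [(0.89, [203.0, 226.0, 36.0, 53.0]), (0.86, [159.0, 330.0, 52.0, 38.0]), (0.6, [86.0, 293.0, 22.0, 32.0])]
```

View pics/w2.png

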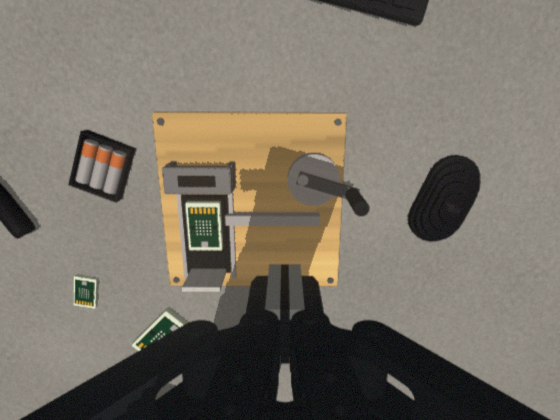

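The view shows the whole dock: pivot near (302,180), post top near (361,206), bar y≈219 from 226 to 320, push plate top edge near (207,275), board in tray (204,226), mouse (445,198) right. Now the numbers.

```bash
cat >> h.py <<'E'
EX=np.array([np.cos(.2842),np.sin(.2842)]); EY=np.array([-EX[1],EX[0]])
C=np.array([.5520,.0173]); O=C+.010*EX
def dk(p): d=np.array(p)[:2]-O; return np.round([d@EX,d@EY],4)
def wd(x,y): return O+x*EX+y*EY
E
python3 - <<'E'
from h import *
print('origin',O)
for t,u,v,z in [('pivot',302,180,.041),('post',361,206,.095),('leverend',347,189,.041),('pp L',184,288,.068),('pp R',224,290,.068),('pp topfront',185,271,.068),('bar tip front',318,213,.028),('mouse left',408,215,.01),('bridge',200,180,.05)]:
    p=atz('wrist',u,v,z); print(t,p.round(4),dk(p))
p=atz('scene',263.5,265,.095); print('post scene',p,dk(p))
print('tcp dk',dk(bot.get_obs()['eef_pos']))
E
```

```text
origin [0.56159886 0.0201039 ]
pivot [ 0.6057 -0.0285  0.041 ] [ 0.0287 -0.0591]
post [ 0.6085 -0.0852  0.095 ] [ 0.0155 -0.1143]
leverend [ 0.61   -0.0796  0.041 ] [ 0.0185 -0.1093]
pp L [0.4538 0.0659 0.068 ] [-0.0906  0.0741]
pp R [0.4641 0.0217 0.068 ] [-0.0931  0.0289]
pp topfront [0.4752 0.0691 0.068 ] [-0.0692  0.0712]
bar tip front [ 0.5703 -0.0598  0.028 ] [-0.014  -0.0791]
mouse left [ 0.5938 -0.1701  0.01  ] [-0.0224 -0.1916]
bridge [0.5766 0.078  0.05  ] [0.0306 0.0514]
post scene [ 0.60519369 -0.08493057  0.095     ] [ 0.0124 -0.113 ]
tcp dk [ 0.042 -0.04 ]
```

>>> drive_tool([
  {"dx": -1.22, "dy": 1.04, "dz": 2, "wx": 0, "wy": 0, "wz": 0, "hand": 0},
  {"dx": -1.22, "dy": 1.04, "dz": 2, "wx": 0, "wy": 0, "wz": 0, "hand": 0},
  {"dx": -1.22, "dy": 1.04, "dz": 2, "wx": 0, "wy": 0, "wz": 0, "hand": 0},
  {"dx": -1.22, "dy": 1.04, "dz": 3, "wx": 0, "wy": 0, "wz": 0, "hand": 0},
  {"dx": -1.22, "dy": 1.04, "dz": 3.8, "wx": 0, "wy": 0, "wz": 0, "hand": 0},
  {"dx": -1.22, "dy": 1.04, "dz": 4.3, "wx": 0, "wy": 0, "wz": 0, "hand": 0},
  {"dx": -1.22, "dy": 1.04, "dz": 4.64, "wx": 0, "wy": 0, "wz": 0, "hand": 0},
  {"dx": -1.22, "dy": 1.04, "dz": 4.64, "wx": 0, "wy": 0, "wz": 0, "hand": 0},
])

```text
clock: 3.9
eef_pos: [0.5669, -0.073, 0.0673]
tool_rot: [0.99, 0.142, -0.003, -0.001]
ft_force: [-0.5, -0.3, -1.0]
grip_width: -0.0
grasp_force: 0.0
```

```bash
python3 - <<'E'
from h import *
o=bot.get_obs(); p=o['eef_pos']; print(o['clock'],dk(p),p[2],o['ft_force'])
P=np.array([.030,-.060]); T=dk(p)
for a in range(214,341,9):
    q=P+.058*np.array([np.cos(np.radians(a)),np.sin(np.radians(a))]); d=(q-T)/.05; print(a,q.round(4),round(d[0],2),round(-d[1],2))
E
```

```text
3.9 [-0.021  -0.0909] 0.06733630271820362 [-0.51979218 -0.27583098 -0.96439365]
214 [-0.0181 -0.0924] 0.06 0.03
223 [-0.0124 -0.0996] 0.17 0.17
232 [-0.0057 -0.1057] 0.31 0.3
241 [ 0.0019 -0.1107] 0.46 0.4
250 [ 0.0102 -0.1145] 0.62 0.47
259 [ 0.0189 -0.1169] 0.8 0.52
268 [ 0.028 -0.118] 0.98 0.54
277 [ 0.0371 -0.1176] 1.16 0.53
286 [ 0.046  -0.1158] 1.34 0.5
295 [ 0.0545 -0.1126] 1.51 0.43
304 [ 0.0624 -0.1081] 1.67 0.34
313 [ 0.0696 -0.1024] 1.81 0.23
322 [ 0.0757 -0.0957] 1.93 0.1
331 [ 0.0807 -0.0881] 2.03 -0.06
340 [ 0.0845 -0.0798] 2.11 -0.22
```

>>> drive_tool([
  {"dx": 0.06, "dy": 0.03, "dz": 0, "wx": 0, "wy": 0, "wz": 0, "hand": 0},
  {"dx": 0.17, "dy": 0.17, "dz": 0, "wx": 0, "wy": 0, "wz": 0, "hand": 0},
  {"dx": 0.31, "dy": 0.3, "dz": 0, "wx": 0, "wy": 0, "wz": 0, "hand": 0},
  {"dx": 0.46, "dy": 0.4, "dz": 0, "wx": 0, "wy": 0, "wz": 0, "hand": 0},
  {"dx": 0.62, "dy": 0.47, "dz": 0, "wx": 0, "wy": 0, "wz": 0, "hand": 0},
  {"dx": 0.8, "dy": 0.52, "dz": 0, "wx": 0, "wy": 0, "wz": 0, "hand": 0},
  {"dx": 0.98, "dy": 0.54, "dz": 0, "wx": 0, "wy": 0, "wz": 0, "hand": 0},
  {"dx": 1.16, "dy": 0.53, "dz": 0, "wx": 0, "wy": 0, "wz": 0, "hand": 0},
  {"dx": 1.34, "dy": 0.5, "dz": 0, "wx": 0, "wy": 0, "wz": 0, "hand": 0},
  {"dx": 1.34, "dy": 0.5, "dz": 0, "wx": 0, "wy": 0, "wz": 0, "hand": 0},
])

```text
clock: 4.9
eef_pos: [0.6427, -0.0781, 0.0703]
tool_rot: [0.99, 0.143, 0.001, 0.001]
ft_force: [0.6, 0.3, -0.2]
grip_width: -0.0003
grasp_force: 0.0
```

```bash
python3 - <<'E'
from h import *
o=bot.get_obs(); p=o['eef_pos']; print(o['clock'],dk(p),p[2],o['ft_force'])
a=snap('wrist','w3.png'); b=snap('scene','s3.png')[175:310,205:355]
cv2.imwrite('pics/m3.png',cv2.cvtColor(np.hstack([cv2.resize(a,(400,300)),cv2.resize(b,(333,300))]),cv2.COLOR_RGB2BGR))
E
```

```text
4.9 [ 0.0503 -0.117 ] 0.07028634910587656 [ 0.62147554  0.25240632 -0.19363207]
```

View pics/m3.png

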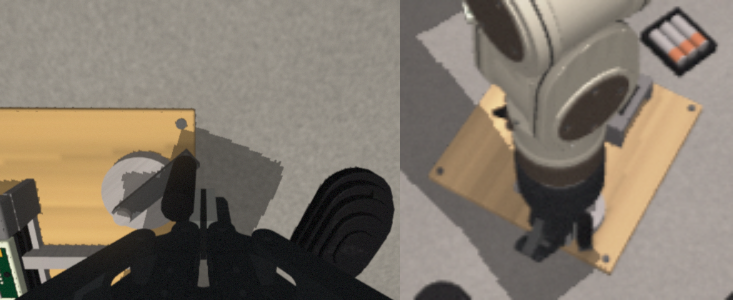

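The lever now points forward-right (cam about 135°), with the post just ahead of and left of the fingers, and the carriage unmoved. I continue round the arc.

>>> drive_tool([
  {"dx": 0.17, "dy": -0.06, "dz": 0, "wx": 0, "wy": 0, "wz": 0, "hand": 0},
  {"dx": 0.33, "dy": -0.15, "dz": 0, "wx": 0, "wy": 0, "wz": 0, "hand": 0},
  {"dx": 0.47, "dy": -0.27, "dz": 0, "wx": 0, "wy": 0, "wz": 0, "hand": 0},
  {"dx": 0.59, "dy": -0.4, "dz": 0, "wx": 0, "wy": 0, "wz": 0, "hand": 0},
  {"dx": 0.69, "dy": -0.55, "dz": 0, "wx": 0, "wy": 0, "wz": 0, "hand": 0},
  {"dx": 0.69, "dy": -0.55, "dz": 0, "wx": 0, "wy": 0, "wz": 0, "hand": 0},
])

```text
clock: 5.6
eef_pos: [0.6674, -0.041, 0.0706]
tool_rot: [0.99, 0.143, 0.001, -0.0]
ft_force: [-0.8, 0.2, -0.3]
grip_width: 0.0001
grasp_force: 0.0
```

```bash
python3 - <<'E'
from h import *
o=bot.get_obs(); p=o['eef_pos']; print(o['clock'],dk(p),p[2],o['ft_force'])
a=snap('wrist','w4.png'); b=snap('side','d4.png')[150:265,200:330]
cv2.imwrite('pics/m4.png',cv2.cvtColor(np.hstack([cv2.resize(a,(400,300)),cv2.resize(b,(339,300))]),cv2.COLOR_RGB2BGR))
E
```

```text
5.6 [ 0.0844 -0.0883] 0.07060768337988235 [-0.78159927  0.22371668 -0.33225037]
```

View pics/m4.png

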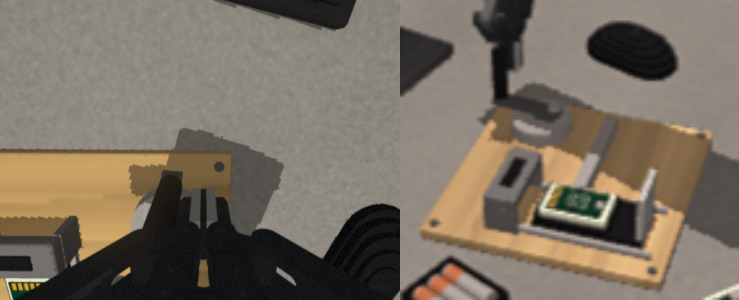

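The post has come round to nearly straight forward, just left of the fingers. I back off and look from above.

>>> drive_tool([
  {"dx": 0.1, "dy": 0.4, "dz": 0, "wx": 0, "wy": 0, "wz": 0, "hand": 0},
  {"dx": 0.1, "dy": 0.4, "dz": -0.8, "wx": 0, "wy": 0, "wz": 0, "hand": 0},
  {"dx": 0.1, "dy": 0.4, "dz": -1.8, "wx": 0, "wy": 0, "wz": 0, "hand": 0},
  {"dx": -0.8, "dy": -0.96, "dz": -4.6, "wx": 0, "wy": 0, "wz": 0, "hand": 0},
  {"dx": -0.8, "dy": -0.96, "dz": -4.6, "wx": 0, "wy": 0, "wz": 0, "hand": 0},
  {"dx": -0.8, "dy": -0.96, "dz": -4.6, "wx": 0, "wy": 0, "wz": 0, "hand": 0},
  {"dx": -0.8, "dy": -0.96, "dz": -4.6, "wx": 0, "wy": 0, "wz": 0, "hand": 0},
  {"dx": -0.8, "dy": -0.96, "dz": -4.6, "wx": 0, "wy": 0, "wz": 0, "hand": 0},
])

```text
clock: 6.5
eef_pos: [0.6151, -0.0068, 0.3042]
tool_rot: [0.99, 0.143, 0.004, 0.0]
ft_force: [0.1, -0.0, -0.1]
grip_width: 0.0
grasp_force: 0.0
```

```bash
python3 - <<'E'
from h import *
o=bot.get_obs(); p=o['eef_pos']; print(o['clock'],dk(p),p[2],o['ft_force'])
a=snap('wrist','w5.png'); cv2.imwrite('pics/m5.png',cv2.cvtColor(cv2.resize(a[90:310,130:430],None,fx=2.5,fy=2.5,interpolation=2),cv2.COLOR_RGB2BGR))
E
```

```text
6.5 [ 0.0438 -0.0408] 0.304198916595543 [ 0.08235842 -0.01126908 -0.14004386]
```

View pics/m5.png

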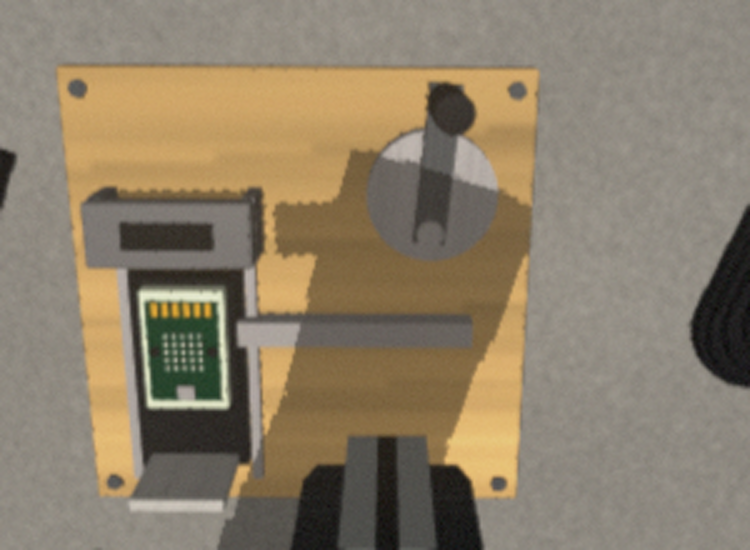

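From above, the pivot is at crop (430,232), the post top at (455,110) and the lever end near (443,92), so the lever points nearly straight forward. The carriage is still back.

```bash
python3 - <<'E'
from h import *
f=lambda u,v,z:atz('wrist',130+u/2.5,90+v/2.5,z)
P=f(430,232,.041);Q=f(456,111,.095);L=f(443,90,.041)
for n,p in(('pivot',P),('post',Q),('lend',L),('ppL',f(130,506,.068)),('ppR',f(225,511,.068)),('ppFrontL',f(150,455,.068)),('ppFrontR',f(240,455,.068))): print(n,dk(p))
for q in(Q,L):
    d=dk(q)-dk(P); print(np.degrees(np.arctan2(d[1],d[0])),np.linalg.norm(d))
E
```

```text
pivot [ 0.0278 -0.0605]
post [ 0.0861 -0.0664]
lend [ 0.0891 -0.0649]
ppL [-0.0935  0.0748]
ppR [-0.096   0.0318]
ppFrontL [-0.0678  0.0638]
ppFrontR [-0.0677  0.0237]
-5.77869812437352 0.05859778152797254
-4.105543435621648 0.061457709036377206
```

Cam is about 175° (3.05 rad), well inside tolerance, and the post stands free. The plate's rear face is at dock x≈-0.096, y≈0.053. I go behind it and down.

>>> drive_tool([
  {"dx": -3.5, "dy": -1.86, "dz": 1, "wx": 0, "wy": 0, "wz": 0, "hand": 0},
  {"dx": -3.5, "dy": -1.86, "dz": 1, "wx": 0, "wy": 0, "wz": 0, "hand": 0},
  {"dx": -3.5, "dy": -1.86, "dz": 1, "wx": 0, "wy": 0, "wz": 0, "hand": 0},
  {"dx": -3.5, "dy": -1.86, "dz": 1, "wx": 0, "wy": 0, "wz": 0, "hand": 0},
  {"dx": -3.5, "dy": -1.86, "dz": 1, "wx": 0, "wy": 0, "wz": 0, "hand": 0},
  {"dx": -3.5, "dy": -1.86, "dz": 2, "wx": 0, "wy": 0, "wz": 0, "hand": 0},
  {"dx": -3.5, "dy": -1.86, "dz": 3, "wx": 0, "wy": 0, "wz": 0, "hand": 0},
  {"dx": -3.5, "dy": -1.86, "dz": 3.8, "wx": 0, "wy": 0, "wz": 0, "hand": 0},
  {"dx": -3.5, "dy": -1.86, "dz": 4.5, "wx": 0, "wy": 0, "wz": 0, "hand": 0},
  {"dx": -3.5, "dy": -1.86, "dz": 4.9, "wx": 0, "wy": 0, "wz": 0, "hand": 0},
  {"dx": -3.5, "dy": -1.86, "dz": 4.9, "wx": 0, "wy": 0, "wz": 0, "hand": 0},
])

```text
clock: 7.65
eef_pos: [0.4162, 0.0316, 0.0509]
tool_rot: [0.99, 0.142, -0.005, -0.0]
ft_force: [0.6, 0.0, -0.2]
grip_width: 0.0001
grasp_force: 0.0
```

```bash
python3 - <<'E'
from h import *
o=bot.get_obs(); p=o['eef_pos']; print(o['clock'],dk(p),p[2],o['ft_force'])
E
```

```text
7.65 [-0.1363  0.0518] 0.05087961560495485 [ 0.56340959  0.0133446  -0.20355761]
```

>>> drive_tool([
  {"dx": 0.2, "dy": 0, "dz": 0, "wx": 0, "wy": 0, "wz": 0, "hand": 0},
  {"dx": 0.35, "dy": 0, "dz": 0, "wx": 0, "wy": 0, "wz": 0, "hand": 0},
  {"dx": 0.42, "dy": 0, "dz": 0, "wx": 0, "wy": 0, "wz": 0, "hand": 0},
  {"dx": 0.48, "dy": 0, "dz": 0, "wx": 0, "wy": 0, "wz": 0, "hand": 0},
  {"dx": 0.54, "dy": 0, "dz": 0, "wx": 0, "wy": 0, "wz": 0, "hand": 0},
  {"dx": 0.6, "dy": 0, "dz": 0, "wx": 0, "wy": 0, "wz": 0, "hand": 0},
  {"dx": 0.66, "dy": 0, "dz": 0, "wx": 0, "wy": 0, "wz": 0, "hand": 0},
  {"dx": 0.72, "dy": 0, "dz": 0, "wx": 0, "wy": 0, "wz": 0, "hand": 0},
  {"dx": 0.78, "dy": 0, "dz": 0, "wx": 0, "wy": 0, "wz": 0, "hand": 0},
  {"dx": 0.84, "dy": 0, "dz": 0, "wx": 0, "wy": 0, "wz": 0, "hand": 0},
  {"dx": 0.9, "dy": 0, "dz": 0, "wx": 0, "wy": 0, "wz": 0, "hand": 0},
  {"dx": 0.95, "dy": 0, "dz": 0, "wx": 0, "wy": 0, "wz": 0, "hand": 0},
  {"dx": 1.0, "dy": 0, "dz": 0, "wx": 0, "wy": 0, "wz": 0, "hand": 0},
  {"dx": 1.05, "dy": 0, "dz": 0, "wx": 0, "wy": 0, "wz": 0, "hand": 0},
  {"dx": 1.05, "dy": 0, "dz": 0, "wx": 0, "wy": 0, "wz": 0, "hand": 0},
])

```text
clock: 9.15
eef_pos: [0.4711, 0.0474, 0.0553]
tool_rot: [0.99, 0.142, 0.0, -0.0]
ft_force: [-0.7, -2.5, 0.7]
grip_width: -0.0001
grasp_force: 0.8
```

```bash
python3 - <<'E'
from h import *
o=bot.get_obs(); p=o['eef_pos']; print(o['clock'],dk(p),p[2],o['ft_force'])
E
```

```text
9.15 [-0.0792  0.0516] 0.05528503925332258 [-0.68684785 -2.47615238  0.73119971]
```

>>> drive_tool([
  {"dx": 0.03, "dy": 0, "dz": 0, "wx": 0, "wy": 0, "wz": 0, "hand": 0},
  {"dx": 0.06, "dy": 0, "dz": 0, "wx": 0, "wy": 0, "wz": 0, "hand": 0},
  {"dx": 0.09, "dy": 0, "dz": 0, "wx": 0, "wy": 0, "wz": 0, "hand": 0},
  {"dx": 0.09, "dy": 0, "dz": 0, "wx": 0, "wy": 0, "wz": 0, "hand": 0},
])

```text
clock: 9.55
eef_pos: [0.4742, 0.0483, 0.0552]
tool_rot: [0.99, 0.142, -0.001, 0.0]
ft_force: [-5.0, -2.7, 3.7]
grip_width: -0.0
grasp_force: 2.3
```

```bash
python3 - <<'E'
from h import *
o=bot.get_obs(); p=o['eef_pos']; print(o['clock'],dk(p),p[2],o['ft_force'])
E
```

```text
9.55 [-0.076   0.0516] 0.05517663746069937 [-5.01495443 -2.69848785  3.73584281]
```

>>> drive_tool([
  {"dx": 0.04, "dy": 0, "dz": 0, "wx": 0, "wy": 0, "wz": 0, "hand": 0},
  {"dx": 0.08, "dy": 0, "dz": 0, "wx": 0, "wy": 0, "wz": 0, "hand": 0},
  {"dx": 0.08, "dy": 0, "dz": 0, "wx": 0, "wy": 0, "wz": 0, "hand": 0},
])

```text
clock: 9.85
eef_pos: [0.4742, 0.0484, 0.0548]
tool_rot: [0.99, 0.142, -0.004, 0.001]
ft_force: [-12.0, -5.7, 9.8]
grip_width: -0.0002
grasp_force: 6.7
```

```bash
python3 - <<'E'
from h import *
o=bot.get_obs(); p=o['eef_pos']; print(o['clock'],dk(p),p[2],o['ft_force'])
E
```

```text
9.85 [-0.0759  0.0517] 0.054773630212797624 [-12.02303978  -5.68615594   9.84197393]
```

It has hit a hard stop, with force rising and no further motion. I back off, rise and check from above.

>>> drive_tool([
  {"dx": -0.3, "dy": 0, "dz": 0, "wx": 0, "wy": 0, "wz": 0, "hand": 0},
  {"dx": -0.8, "dy": 0, "dz": 0, "wx": 0, "wy": 0, "wz": 0, "hand": 0},
  {"dx": -0.8, "dy": 0, "dz": -0.7, "wx": 0, "wy": 0, "wz": 0, "hand": 0},
  {"dx": -0.8, "dy": 0, "dz": -1.7, "wx": 0, "wy": 0, "wz": 0, "hand": 0},
  {"dx": -0.8, "dy": 0, "dz": -3, "wx": 0, "wy": 0, "wz": 0, "hand": 0},
  {"dx": 1.6, "dy": 1.8, "dz": -5, "wx": 0, "wy": 0, "wz": 0, "hand": 0},
  {"dx": 1.6, "dy": 1.8, "dz": -5, "wx": 0, "wy": 0, "wz": 0, "hand": 0},
  {"dx": 1.6, "dy": 1.8, "dz": -5, "wx": 0, "wy": 0, "wz": 0, "hand": 0},
  {"dx": 1.6, "dy": 1.8, "dz": -5, "wx": 0, "wy": 0, "wz": 0, "hand": 0},
  {"dx": 1.6, "dy": 1.8, "dz": -5, "wx": 0, "wy": 0, "wz": 0, "hand": 0},
  {"dx": 1.6, "dy": 1.8, "dz": -5, "wx": 0, "wy": 0, "wz": 0, "hand": 0},
])

```text
clock: 10.95
eef_pos: [0.5817, -0.0139, 0.305]
tool_rot: [0.99, 0.142, 0.001, -0.0]
ft_force: [-0.1, 0.2, -0.6]
grip_width: 0.0001
grasp_force: 0.0
```

```bash
python3 - <<'E'
from h import *
o=bot.get_obs(); p=o['eef_pos']; print(o['clock'],dk(p),p[2],o['ft_force'])
a=snap('wrist','w6.png'); cv2.imwrite('pics/m6.png',cv2.cvtColor(cv2.resize(a[90:310,130:430],None,fx=2.5,fy=2.5,interpolation=2),cv2.COLOR_RGB2BGR))
E
```

```text
10.95 [ 0.0098 -0.0383] 0.30496815555625134 [-0.06927763  0.24095272 -0.58556542]
```

View pics/m6.png

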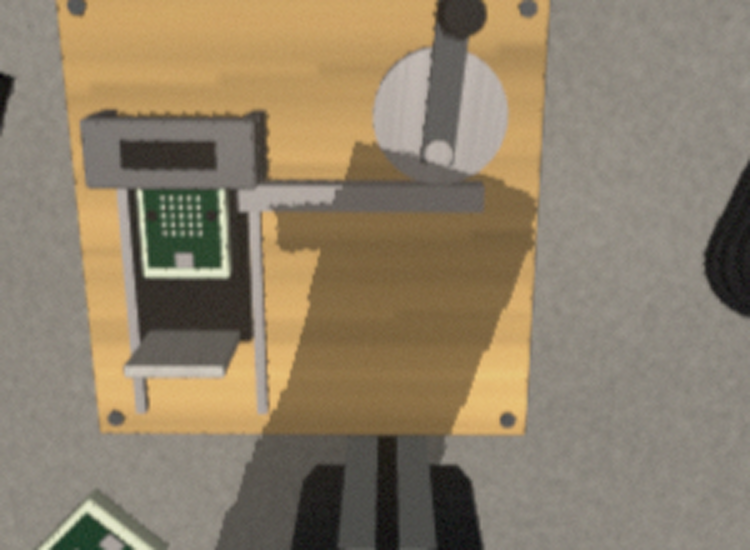

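The board lies in the tray, its front end under the bridge. The plate's top edge is now at crop (175,376), the bar at y≈197 sits against the cam's low side, and the lever points forward. I check the travel and cam angle.

```bash
python3 - <<'E'
from h import *
f=lambda u,v,z:atz('wrist',130+u/2.5,90+v/2.5,z)
print('pp',dk(f(125,375,.068)),dk(f(223,377,.068)),'bar',dk(f(400,184,.028)))
d=dk(f(462,14,.095))-dk(f(438,153,.041)); print(np.degrees(np.arctan2(d[1],d[0])),dk(f(438,153,.041)))
E
```

```text
pp [-0.0664  0.0767] [-0.0672  0.034 ] bar [ 0.0105 -0.0433]
-4.444106121652694 [ 0.0265 -0.0595]
```

```bash
python3 -c "
from workcell import bot
print(bot.job_done())"
```

```text
the job is handed in; nothing more can be done
None
```

The job is handed in: the cam is within about 5° of its low point, the carriage was pushed against a hard stop (28 ± 1.5 mm by camera, pass mark 27.5 mm), the board is still in its tray and the arm is clear; no verdict came back.

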